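# Line up the rubber stamp over the box on the form

## Task

The stapler was left lying across the empty stamp box on the clipboard form: pick it up and stand it upright on the bare desk, clear of the clipboard. Then take the stamp with the rectangular plate, carry it over the card file without the stamp touching the file, and hold it upright about a centimetre above the paper, centred in the printed box with its long side along the box's long side, so that the clerk can check the spot. Finish while still holding it there; the stamp must never touch the form, and the other things on the desk stay where they are.

Things in the scene. Friction and masses are not known exactly. Their poses are not given: they have to be found in the camera images.
- clipboard: Dark brown clipboard, 230 (x) by 165 (y) mm, 4 mm thick, fixed to the desk, with a 1 mm pad of white forms on it: the paper's surface is 5 mm above the desk. Origin: centre of its underside. A steel clip, 18 mm high, lies across the +x end. The desk next to the -x edge of the clipboard is empty over the clipboard's width, out to 100 mm from the edge.
- stamp_box (a point): Centre of the stamp box, on the paper's surface: an empty black-outlined rectangle printed on the form at the end away from the clip, 76 mm along this frame's y and 50 mm along its x (60 mm from the clipboard's centre, towards its -x edge). Same axes as the clipboard. A ruled table fills the rest of the form.
- stapler: Desk stapler with black base and grey top arm, lying across the stamp box at the start: 130 mm long (x), base 34 mm wide (y), 55 mm high. Origin: centre of its underside; x runs from the hinge to the nose, z up. The arm has parallel sides 30 mm apart, from about 34 to 52 mm above the underside, and can be gripped across y at its middle; below it is a 26 mm wide steel magazine, 24 to 34 mm up. One rigid piece, 0.25 kg, does not open.
- stamp: The rectangular wooden hand stamp, standing on the desk: plate 60 (x) by 34 (y) mm with black rubber underneath, 16 mm thick in all, then a thin neck up to 32 mm, then an upright block handle 30 (x) by 24 (y) mm with flat sides from 32 to 88 mm above the underside. Origin: centre of its underside (the rubber face). About 0.12 kg.
- card_file: Long grey card file box full of paper cards, 300 (x) by 80 (y) mm, cards up to 92 mm above the desk, fixed; it stands between the stamps and the clipboard. Origin: centre of its underside.
- round_stamp: Another wooden hand stamp, with a round 44 mm plate and a round knob handle, 82 mm high; not to be used or moved. Origin: centre of its underside.
- pen_tin: Dark steel pen tin, 72 mm across, 95 mm high with pens up to 155 mm. Bystander. Origin: centre of its underside.
- ink_pad: Flat dark ink pad, 75 by 110 by 18 mm. Bystander. Origin: centre of its underside.
- marker: White marker pen with grey cap, lying, 122 mm long (x), 17 mm thick. Bystander. Origin: middle of its length, at desk level.
- note_block: White block of note paper, 76 by 76 by 35 mm. Bystander. Origin: centre of its underside.
- gel_bottle: Clear hand-gel bottle with white cap, 56 mm across, 130 mm high. Bystander. Origin: centre of its underside.
- tape_dispenser: Black tape dispenser with a roll, 150 (x) by 60 (y) by 68 mm. Bystander. Origin: centre of its underside.
There are look-alikes about, which are no part of the job. Leave any orange, red or yellow look-alike of the stapler alone.

How it is judged:
By the outcome, as a careful person would: the job done as asked, in the order asked, and still so for the second after the job is handed in, while the arm keeps its last pose, push and grip.
It also fails if it takes over 64 s, if anything falls off the work surface, if the arm or the gripper's body presses on something with over 40 N, if the wrist force passes 120 N, or if a joint passes its speed limit or range.

## Robot

A 6-joint arm with a two-finger parallel gripper is mounted at the origin on the work surface. World frame = base frame: x ahead of the robot, y to its left, z up, the work surface at z = 0. Lengths are in m, angles in rad, forces in N, time in s.
With the tool pointing down it reaches from about 0.35 to 0.975 m from the base axis. Payload 4.9 kg.
Tool frame: the origin (TCP) lies on the front face of the gripper's body, between the roots of the fingers; the fingertips stand 73 mm ahead of it and the grasp point (between the pads) lies 54 mm ahead of it (tip_extent is the distance from the TCP to the fingertips, in m); y points along the fingers, x is the direction in which the jaws open and shut, and the axes are right-handed (so a half turn about y gives the same grasp; the last joint's range is limited). The gripper opens to 85 mm and grips with 20 to 120 N. Pads are 22 mm wide; open, the fingers measure 114 mm over their backs; the gripper's body (76 mm by 85 mm) begins 54 mm behind the grasp point. The pads swing forward as they close: fully open they stand 13 mm farther back than shut.
Start: joints at [-0.119, 0.053, 1.613, -0, 1.476, -0.119], TCP at [0.625, 0, 0.304] pointing down, gripper open.
Joint ranges: [-3.01, 3.01], [-1.01, 2.22], [0.06, 2.58], [-1.02, 4.17], [0.09, 2.62], [-3.14, 3.14]. Speed limits (rad/s): [2.57, 2.57, 3.14, 3.14, 3.14, 3.14].

## Interface

Orientations are given as a unit quaternion [w, x, y, z].
In Python, from plant import state, grab_frame, camera_info, job_done, tip_extent gives the robot as it stands.
- The arm moves only by the tool carry_out, never from a script. Its argument "rows" is a list that holds one entry, the list of rows, each a list of 7 numbers: the turn, a rotation vector about the world's x, y, z as a fraction of full scale, then the shift along the world's x, y, z as a fraction of full scale, then the finger opening in mm, from 0 to 85.4. A call has 1 to 5 rows; each row shifts and turns the commanded pose from where the row before left it; what a row does not reach is not made up. Full scale, the value 1, is 40 mm for a shift and 4 degrees for a turn. A row lasts 1/10 s, in which the tool goes at most 50 mm and 8.59 degrees, less where a joint would pass 70% of its speed; a pose out of reach is approached as far as the arm can. A call with a number of a shift or a turn outside -1 to 1 is refused whole. A call with a gripper value outside its range is refused whole. The fingers move at their own pace and stop on an object; the grip force is fixed at half the most. Time passes only in rows, so rows that do not move let the fingers close. It gives the time, the measured TCP pose, the force and the opening at its end, in the units of the state.
- state(): the state, without advancing time (a new reading comes with each control period).
- grab_frame(name): name is "scene" or "side" or "wrist"; returns the picture (420x560x3 uint8, blue, green, red); there is no depth.
- camera_info(name): a dict with "intrinsics" (3x3 intrinsics, pixels), "k1" (the pictures are not rectified: a ray, as slopes to the right and down, at radius r is drawn at 1 + k1 r^2 times it, then the intrinsics apply), "xyz" and "rotation" of the camera in the world; the wrist camera has in their place "tool_from_camera" (4x4, takes a point from camera to tool coordinates, whose origin is the TCP and whose axes are the tool frame's). Camera axes: x right, y down, z forward; pixel columns grow to the right and rows downward; lengths in m; the calibration is good to about 2 mm. A picture is of the moment at which its call begins: read the wrist's pose just before it. camera_info takes no time and is no camera call.
- job_done(): hands the job in, once; it reports no verdict.
The state is a dict: "time": time; "joint_pos": joint angles; "joint_vel": joint speeds; "joint_efforts": joint torques, N m; "tool_pos": TCP position; "tool_rot": TCP orientation; "contact_force": force on the tool from outside, world axes, zero at the start; "ft_torque": the same for the moment, N m; "gripper_width": opening from 0.0 (shut) to 1.0 (fully open).
Only numpy, scipy, OpenCV 4.12 (cv2) and the standard library are available. Lean on these libraries where they do the work, as an engineer would, in place of code of your own. Each camera call takes 0.05 s, during which the arm holds its last target.

## Working session

There is one attempt and no reset: what is moved stays moved. The work goes in short steps, Python scripts to look and compute and a tool call to move; the robot and the scene stay as the last step left them, time stands still between calls to the robot, and variables do not carry over. Pictures are saved under pics/ and viewed, and the job is handed in when it is done.

Besides the shell and the picture viewer there is one more tool, called after "Request:" by a JSON object that holds its "api" and its "payload", one argument or row to a line. carry_out: Moves the arm, as the interface text tells. Shift numbers are shares of 40 mm and turn numbers shares of 4 degrees, none past 1 either way. Its arguments: {"type":"object","properties":{"rows":{"type":"array"}},"required":["rows"]}

```bash
ls; mkdir -p pics; cat > h.py <<'E'
import numpy as np, cv2
from plant import state, grab_frame, camera_info, job_done, tip_extent
from scipy.spatial.transform import Rotation as R
def rot(q): return R.from_quat([q[1],q[2],q[3],q[0]])
def cam(name, st=None):
    c=camera_info(name); K=np.array(c['intrinsics']); k1=c['k1']
    if name=='wrist':
        st=st or state(); T=np.eye(4); T[:3,:3]=rot(st['tool_rot']).as_matrix(); T[:3,3]=st['tool_pos']
        M=T@np.array(c['tool_from_camera']); return K,k1,M[:3,3],M[:3,:3]
    r=np.array(c['rotation']); 
    if r.shape!=(3,3): r=rot(r).as_matrix()
    return K,k1,np.array(c['xyz']),r
def ray(C,uv):
    K,k1,o,Rm=C; d=cv2.undistortPoints(np.array([[uv]],float),K,np.array([k1,0,0,0,0.]))[0,0]
    return o,Rm@np.array([d[0],d[1],1])
def onplane(C,uv,z):
    o,d=ray(C,uv); return o+d*(z-o[2])/d[2]
def proj(C,p):
    K,k1,o,Rm=C; q=Rm.T@(np.array(p)-o); s=q[:2]/q[2]; s=s*(1+k1*(s@s)); return K[:2,:2]@s+K[:2,2]
E
python3 - <<'E'
from h import *
for n in ['scene','side','wrist']:
    s=state(); im=grab_frame(n); cv2.imwrite(f'pics/{n}0.png',im); c=camera_info(n); print(n,c)
print(state(),tip_extent)
E
```

```text
pics
scene {'intrinsics': array([[509.03360984,   0.        , 275.50341012],
       [  0.        , 509.03360984, 202.00661951],
       [  0.        ,   0.        ,   1.        ]]), 'k1': -0.19584281359106567, 'xyz': array([ 0.89529103, -0.7942254 ,  0.96903306]), 'rotation': array([-0.36661915,  0.90353989,  0.20213713, -0.09135995])}
side {'intrinsics': array([[459.50194918,   0.        , 283.12339004],
       [  0.        , 459.50194918, 208.56755431],
       [  0.        ,   0.        ,   1.        ]]), 'k1': -0.08375783087271554, 'xyz': array([-0.27269694,  0.88229981,  1.00261057]), 'rotation': array([ 0.14727106, -0.31273958,  0.85200152, -0.39319028])}
wrist {'intrinsics': array([[356.99121357,   0.        , 284.00974161],
       [  0.        , 356.99121357, 209.71220694],
       [  0.        ,   0.        ,   1.        ]]), 'k1': -0.08367227799051197, 'tool_from_camera': array([[ 9.99999164e-01, -9.61774548e-04,  8.64655006e-04,
        -1.11382918e-04],
       [-1.11921872e-03, -3.08544050e-01,  9.51209397e-01,
        -6.95342724e-02],
       [-6.48064831e-04, -9.51209569e-01, -3.08544868e-01,
         7.83525505e-02],
       [ 0.00000000e+00,  0.00000000e+00,  0.00000000e+00,
         1.00000000e+00]])}
{'time': 0.15, 'joint_pos': array([-1.18989088e-01,  5.32397885e-02,  1.61392839e+00, -1.31318036e-05,
        1.47600530e+00, -1.18977586e-01]), 'joint_vel': array([-0.00017899, -0.00273103, -0.00419891, -0.00030327,  0.00156899,
       -0.00092358]), 'joint_efforts': array([ 5.10442842e-04, -3.94241810e+01, -3.70721948e+01, -1.15854355e-04,
        4.61802789e-03,  5.00508997e-05]), 'tool_pos': array([6.24647421e-01, 4.66642998e-05, 3.02953905e-01]), 'tool_rot': array([ 7.07168315e-01, -7.07044806e-01,  5.59126196e-04,  5.51879663e-04]), 'contact_force': array([-0.17074101,  0.44117273,  0.06479891]), 'ft_torque': array([ 0.00694393, -0.01698449,  0.01046174]), 'gripper_width': 1.0008254104976633} 0.0726
```

View pics/scene0.png

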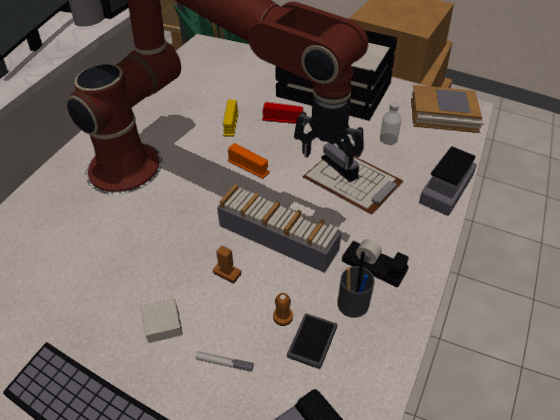

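View pics/side0.png

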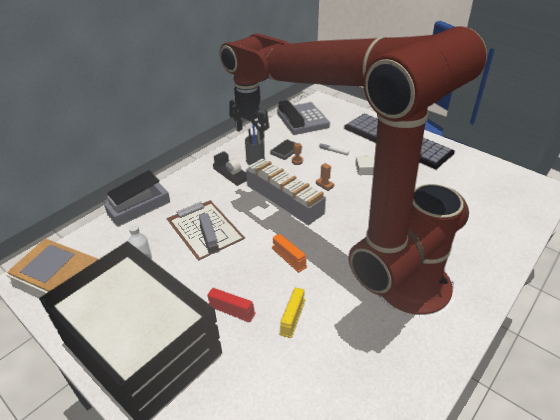

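View pics/wrist0.png

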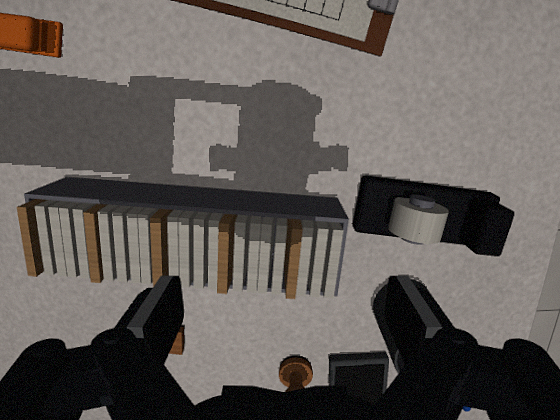

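Staplers in the scene view: grey/black at (340,163) on the form, which is the one wanted. Yellow (230,118), red (283,113) and orange (248,160) are look-alikes. Stamps: a rectangular one at (226,264) with a plate and block handle, which is the one wanted, and a round one at (283,308). I'll confirm in enlarged crops.

```bash
python3 - <<'E'
import cv2, numpy as np
s=cv2.imread('pics/scene0.png'); d=cv2.imread('pics/side0.png')
a=cv2.resize(s[130:220,290:410],(400,300),interpolation=cv2.INTER_CUBIC)
b=cv2.resize(s[235:325,200:320],(400,300),interpolation=cv2.INTER_CUBIC)
c=cv2.resize(d[190:265,155:255],(400,300),interpolation=cv2.INTER_CUBIC)
e=cv2.resize(d[130:205,270:370],(400,300),interpolation=cv2.INTER_CUBIC)
cv2.imwrite('pics/crop0.png',np.vstack([np.hstack([a,b]),np.hstack([c,e])]))
E
```

```text
(no output)
```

View pics/crop0.png

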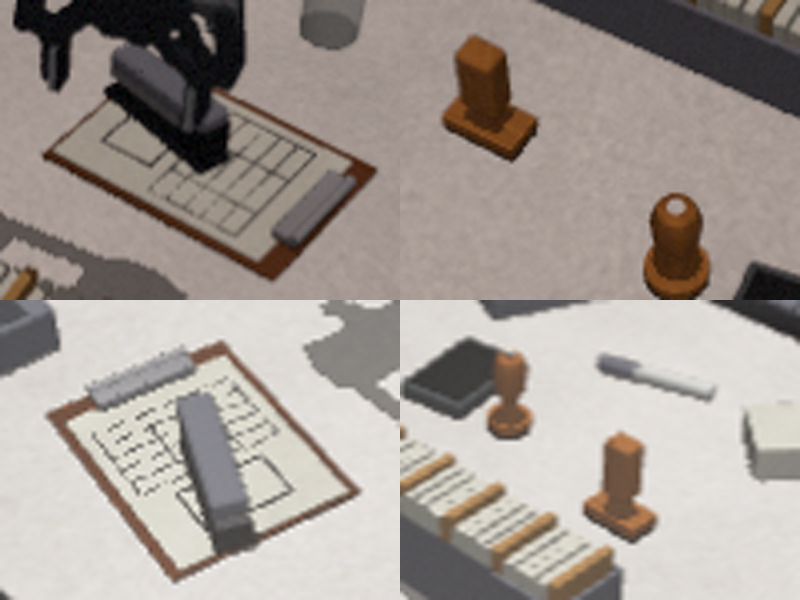

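The crops confirm both: the grey stapler lies across the printed box, and the rectangular stamp is at scene (226,264) / side (325,178). Now I'll measure.

```bash
python3 - <<'E'
from h import *
S=cam('scene');D=cam('side')
print('clip side'); [print(np.round(onplane(D,p,.004),4)) for p in [(167,218.7),(210.5,200.5),(245,237.5),(198.7,260.5)]]
print('clip scene'); [print(np.round(onplane(S,p,.004),4)) for p in [(303,176.5),(371.6,214),(403,181)]]
for c,n in [(S,'scene0'),(D,'side0')]:
    print(n)
# card file top corners, stamp plate corners scene crop
f=lambda x,y:(200+x/3.333,235+y/3.333)
g=lambda x,y:(270+(x-400)/4,130+(y-300)/4)
print('stamp bottom scene z0',[np.round(onplane(S,f(*p),0.0),3) for p in [(443-400,125),(515-400,160),(537-400,135)]])
print('plate top scene z16',[np.round(onplane(S,f(*p),0.016),3) for p in [(44,110),(117,147),(137,121)]])
print('handle top scene z88',[np.round(onplane(S,f(*p),0.088),3) for p in [(70,35),(57,58),(93,73),(108,48)]])
print('plate top side z16',[np.round(onplane(D,g(*p),0.016),3) for p in [(585,500),(628,530),(655,515)]])
print('handle top side z88',[np.round(onplane(D,g(*p),0.088),3) for p in [(603,442),(620,432),(644,438),(630,450)]])
# stapler arm top z55/52
print('stapler side',[np.round(onplane(D,(155+x/4,190+(y-300)/4),.052),3) for x,y in [(178,402),(208,390),(248,505),(216,520)]])
h=lambda x,y:(290+x/3.333,130+y/3.333)
print('stapler scene',[np.round(onplane(S,h(*p),.052),3) for p in [(112,55),(135,42),(228,105)]])
print('file scene z.07',[np.round(onplane(S,p,.07),3) for p in [(218,202),(325,248),(340,230)]])
print('file side',[np.round(onplane(D,p,.07),3) for p in [(247,177),(306,207),(324,199)]])
E
```

```text
clip side
[0.753  0.2768 0.004 ]
[0.7126 0.1193 0.004 ]
[0.4942 0.1743 0.004 ]
[0.531  0.3346 0.004 ]
clip scene
[0.4988 0.1725 0.004 ]
[0.7181 0.1157 0.004 ]
[0.7595 0.2728 0.004 ]
scene0
side0
stamp bottom scene z0 [array([ 0.437, -0.218,  0.   ]), array([ 0.498, -0.223,  0.   ]), array([ 0.501, -0.197, -0.   ])]
plate top scene z16 [array([ 0.438, -0.216,  0.016]), array([ 0.5  , -0.222,  0.016]), array([ 0.502, -0.196,  0.016])]
handle top scene z88 [array([ 0.457, -0.197,  0.088]), array([ 0.459, -0.218,  0.088]), array([ 0.487, -0.219,  0.088]), array([ 0.486, -0.196,  0.088])]
plate top side z16 [array([ 0.496, -0.195,  0.016]), array([ 0.441, -0.184,  0.016]), array([ 0.435, -0.217,  0.016])]
handle top side z88 [array([ 0.479, -0.193,  0.088]), array([ 0.477, -0.215,  0.088]), array([ 0.455, -0.221,  0.088]), array([ 0.454, -0.198,  0.088])]
stapler side [array([0.637, 0.229, 0.052]), array([0.629, 0.204, 0.052]), array([0.51 , 0.273, 0.052]), array([0.516, 0.299, 0.052])]
stapler scene [array([0.522, 0.264, 0.052]), array([0.533, 0.288, 0.052]), array([0.633, 0.244, 0.052])]
file scene z.07 [array([ 0.371, -0.067,  0.07 ]), array([ 0.667, -0.092,  0.07 ]), array([ 0.678, -0.027,  0.07 ])]
file side [array([0.646, 0.003, 0.07 ]), array([ 0.393, -0.002,  0.07 ]), array([ 0.373, -0.071,  0.07 ])]
```

Request:
{"api": "carry_out", "payload": {
  "rows": [
    [[0,0,1,-0.08,0.42,0,85],[0,0,1,-0.08,0.42,0,85],[0,0,1,-0.08,0.42,0,85],[0,0,1,-0.08,0.42,0,85],[0,0,1,-0.08,0.42,0,85]]
  ]
}}

```text
time: 0.65
tool_pos: [0.6086, 0.0847, 0.3034]
tool_rot: [0.696, -0.696, -0.124, 0.124]
contact_force: [0.2, -0.1, 0.3]
gripper_width: 0.993
```

Request:
{"api": "carry_out", "payload": {
  "rows": [
    [[0,0,1,-0.08,0.42,0,85],[0,0,1,-0.08,0.42,0,85],[0,0,1,-0.08,0.42,0,85],[0,0,1,-0.08,0.42,0,85],[0,0,1,-0.08,0.42,0,85]]
  ]
}}

```text
time: 1.15
tool_pos: [0.5926, 0.1687, 0.3034]
tool_rot: [0.664, -0.664, -0.243, 0.243]
contact_force: [0.2, -0.2, -0.0]
gripper_width: 0.994
```

Request:
{"api": "carry_out", "payload": {
  "rows": [
    [[0,0,1,-0.08,0.42,0,85],[0,0,1,-0.08,0.42,0,85],[0,0,1,-0.08,0.42,0,85],[0,0,1,-0.08,0.42,0,85],[0,0,1,-0.08,0.42,0,85]]
  ]
}}

```text
time: 1.65
tool_pos: [0.5766, 0.2527, 0.3034]
tool_rot: [0.612, -0.612, -0.354, 0.355]
contact_force: [0.9, 0.2, -0.1]
gripper_width: 0.995
```

Request:
{"api": "carry_out", "payload": {
  "rows": [
    [[0,0,0,0,0,0,85],[0,0,0,0,0,0,85]]
  ]
}}

```text
time: 1.85
tool_pos: [0.5768, 0.2519, 0.3035]
tool_rot: [-0.612, 0.613, 0.353, -0.354]
contact_force: [0.8, 0.2, -0.6]
gripper_width: 0.995
```

```bash
python3 - <<'E'
from h import *
import pickle
s=state(); im=grab_frame('wrist'); cv2.imwrite('pics/w1.png',im); pickle.dump(s,open('w1.pkl','wb'))
print(s['time'],s['tool_pos'],rot(s['tool_rot']).as_matrix().round(3).tolist(),s['joint_pos'])
E
```

```text
1.85 [0.57684336 0.25192018 0.30349753] [[0.501, -0.001, -0.866], [0.866, -0.001, 0.501], [-0.001, -1.0, 0.0]] [ 2.93761511e-01  6.37252140e-02  1.60209651e+00 -4.82445431e-04
  1.47647326e+00 -7.52771988e-01]
```

View pics/w1.png

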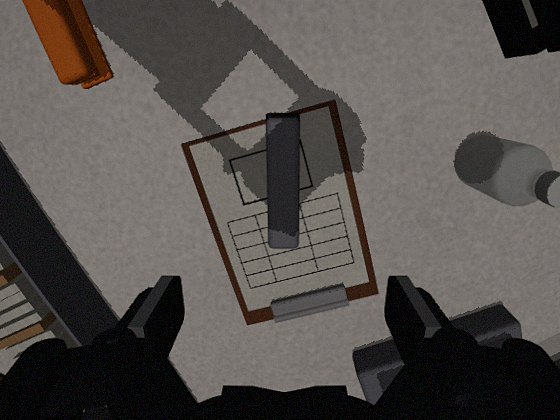

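The wrist view shows the stapler nearly vertical, spanning (283,115) to (284,247). The box corners are at (230,159), (312,186) and (243,204), and the clipboard corners are visible.

```bash
python3 - <<'E'
from h import *
import pickle
W=cam('wrist',pickle.load(open('w1.pkl','rb')))
im=cv2.imread('pics/w1.png'); cv2.imwrite('pics/w1c.png',cv2.resize(im[90:260,170:390],None,fx=3.5,fy=3.5,interpolation=cv2.INTER_CUBIC))
P=lambda l,z:[np.round(onplane(W,p,z)[:2],4).tolist() for p in l]
print('clip',P([(182,145),(334,101),(377,294),(247,323)],.004))
print('box',P([(230,159),(312,186),(243,204)],.005))
print('stap z52+5',P([(267,119),(299,119),(298,233),(268,234)],.057))
print('orange',P([(82,87),(112,77),(60,80)],.03), 'gel',P([(480,165)],0))
E
```

```text
clip [[0.4982, 0.1745], [0.5384, 0.3309], [0.7591, 0.2735], [0.7158, 0.1182]]
box [[0.5358, 0.2099], [0.6039, 0.2697], [0.5841, 0.1957]]
stap z52+5 [[0.5185, 0.2678], [0.5324, 0.2918], [0.6241, 0.2391], [0.6106, 0.2138]]
orange [[0.4042, 0.131], [0.4126, 0.1615], [0.3873, 0.1163]] gel [[0.6757, 0.4396]]
```

View pics/w1c.png

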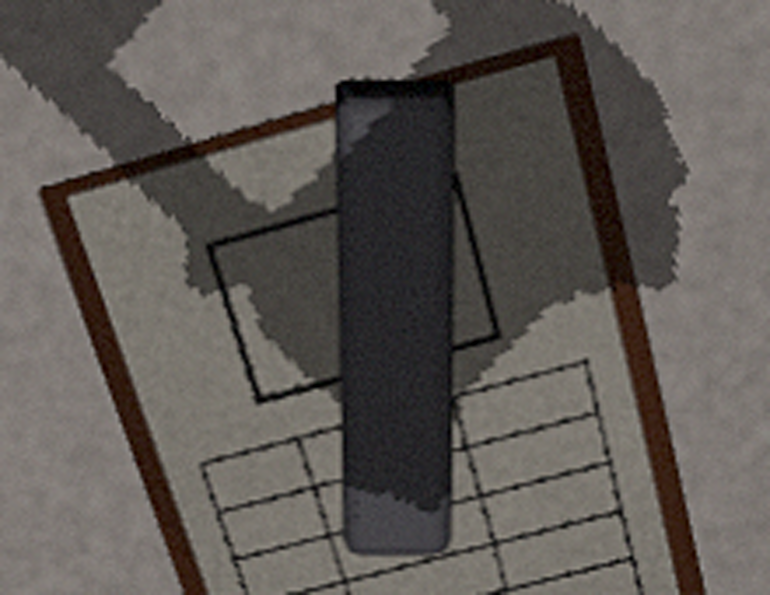

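Request:
{"api": "carry_out", "payload": {
  "rows": [
    [[0,0,0,-0.07,0.02,-0.8,85],[0,0,0,0,0,-0.8,85],[0,0,0,0,0,-0.8,85],[0,0,0,0,0,-0.8,85],[0,0,0,0,0,-0.8,85]]
  ]
}}

```text
time: 2.4
tool_pos: [0.5744, 0.2517, 0.1427]
tool_rot: [-0.613, 0.613, 0.353, -0.353]
contact_force: [0.2, 0.2, -0.1]
gripper_width: 0.999
```

Request:
{"api": "carry_out", "payload": {
  "rows": [
    [[0,0,0,0,0,-0.5,85],[0,0,0,0,0,-0.3,85],[0,0,0,0,0,-0.15,85],[0,0,0,0,0,0,85],[0,0,0,0,0,0,85]]
  ]
}}

```text
time: 2.9
tool_pos: [0.5751, 0.2529, 0.1074]
tool_rot: [-0.612, 0.613, 0.354, -0.353]
contact_force: [-0.5, 0.1, 0.7]
gripper_width: 0.996
```

```bash
python3 - <<'E'
from h import *
s=state(); a=grab_frame('wrist'); b=grab_frame('side'); cv2.imwrite('pics/m2.png',np.hstack([cv2.resize(a,(440,330)),cv2.resize(b[150:270,120:280],(340,330))[:, :340]]))
print(s['tool_pos'],s['contact_force'])
E
```

```text
[0.57512875 0.25288151 0.10737537] [-0.51636497  0.14414989  0.68351311]
```

View pics/m2.png

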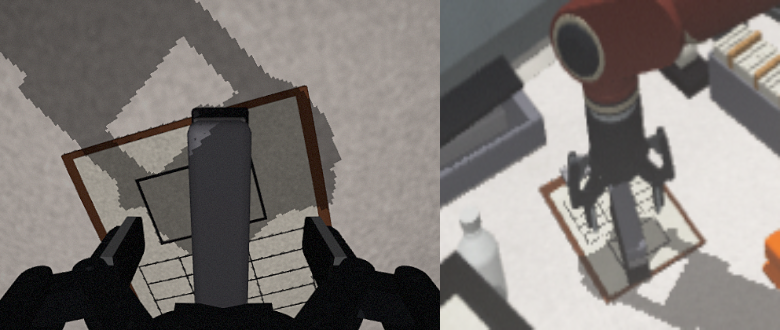

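Request:
{"api": "carry_out", "payload": {
  "rows": [
    [[0,0,0,0,0,-0.12,85],[0,0,0,0,0,0,50],[0,0,0,0,0,0,20],[0,0,0,0,0,0,20],[0,0,0,0,0,0,20]]
  ]
}}

```text
time: 3.5
tool_pos: [0.5743, 0.2528, 0.1014]
tool_rot: [-0.612, 0.612, 0.354, -0.354]
contact_force: [-0.1, 3.1, -0.3]
gripper_width: 0.343
```

Request:
{"api": "carry_out", "payload": {
  "rows": [
    [[0,0,0,0,0,0,20],[0,0,0,0,0,0,20],[0,0,0,0,0,0,20],[0,0,0,0,0,0,20]]
  ]
}}

```text
time: 3.9
tool_pos: [0.5743, 0.2529, 0.1013]
tool_rot: [-0.612, 0.612, 0.354, -0.353]
contact_force: [-0.3, -0.1, 1.1]
gripper_width: 0.341
```

Request:
{"api": "carry_out", "payload": {
  "rows": [
    [[0,0,0,0,0,0.2,20],[0,0,0,0,0,0.5,20],[0,0,0,0,0,0.5,20],[0,0,0,0,0,0.5,20],[0,0,0,0,0,0.3,20]]
  ]
}}

```text
time: 4.4
tool_pos: [0.5743, 0.2528, 0.1825]
tool_rot: [-0.612, 0.612, 0.354, -0.353]
contact_force: [0.6, 0.6, -3.1]
gripper_width: 0.344
```

```bash
python3 - <<'E'
from h import *
import pickle
s=state(); a=grab_frame('wrist'); b=grab_frame('side'); c=grab_frame('scene');pickle.dump((s,a,b,c),open('m3.pkl','wb'))
cv2.imwrite('pics/m3.png',np.hstack([cv2.resize(a,(400,300)),cv2.resize(b[130:250,120:280],(400,300))])); cv2.imwrite('pics/m3b.png',cv2.resize(c[100:220,250:410],(640,480)))
print(s['tool_pos'],s['contact_force'],s['gripper_width'])
E
```

```text
[0.57430401 0.25284313 0.18248735] [ 0.56094324  0.63909197 -3.12868373] 0.34380002813760496
```

View pics/m3.png

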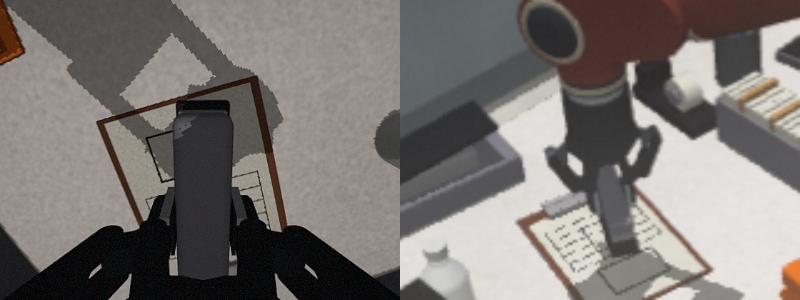

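View pics/m3b.png

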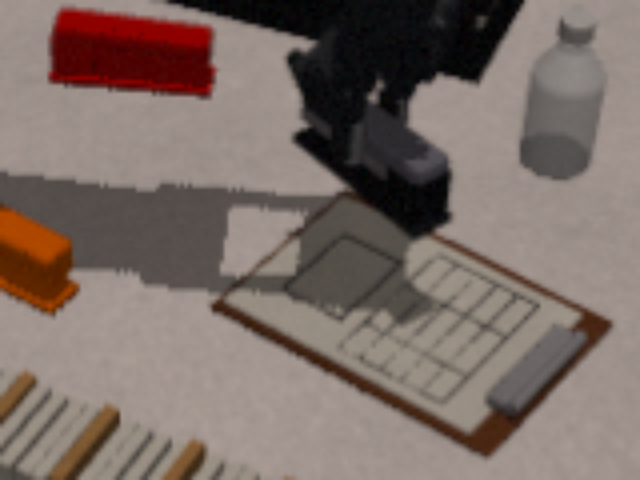

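Request:
{"api": "carry_out", "payload": {
  "rows": [
    [[0,0,-0.5,-0.134,0.018,0,20],[0,0,-0.95,-0.134,0.018,0,20],[0,0,-0.95,-0.134,0.018,0,20],[0,0,-0.95,-0.134,0.018,0,20],[0,0,-0.95,-0.134,0.018,0,20]]
  ]
}}

```text
time: 5.05
tool_pos: [0.5461, 0.2561, 0.1788]
tool_rot: [0.659, -0.659, -0.256, 0.258]
contact_force: [-0.2, 0.8, -2.3]
gripper_width: 0.341
```

Request:
{"api": "carry_out", "payload": {
  "rows": [
    [[0,0,-0.95,-0.134,0.018,0,20],[0,0,-0.95,-0.134,0.018,0,20],[0,0,-0.95,-0.134,0.018,0,20],[0,0,-0.95,-0.134,0.018,0,20],[0,0,-0.95,-0.134,0.018,0,20]]
  ]
}}

```text
time: 5.55
tool_pos: [0.5193, 0.2597, 0.179]
tool_rot: [-0.692, 0.692, 0.144, -0.146]
contact_force: [-0.3, 0.4, -2.6]
gripper_width: 0.342
```

Request:
{"api": "carry_out", "payload": {
  "rows": [
    [[0,0,-0.95,-0.134,0.018,0,20],[0,0,-0.95,-0.134,0.018,0,20],[0,0,-0.95,-0.134,0.018,0,20],[0,0,-0.95,-0.134,0.018,0,20],[0,0,-0.95,-0.134,0.018,0,20]]
  ]
}}

```text
time: 6.05
tool_pos: [0.4926, 0.2633, 0.179]
tool_rot: [-0.706, 0.707, 0.028, -0.03]
contact_force: [-0.2, 0.5, -3.1]
gripper_width: 0.34
```

Request:
{"api": "carry_out", "payload": {
  "rows": [
    [[0,0,-0.95,-0.134,0.018,0,20],[0,0,-0.95,-0.134,0.018,0,20],[0,0,-0.95,-0.134,0.018,0,20],[0,0,-0.95,-0.134,0.018,0,20],[0,0,-0.95,-0.134,0.018,0,20]]
  ]
}}

```text
time: 6.55
tool_pos: [0.4658, 0.2668, 0.1791]
tool_rot: [-0.701, 0.702, -0.089, 0.087]
contact_force: [0.2, 0.5, -3.3]
gripper_width: 0.342
```

```bash
python3 - <<'E'
from h import *
import pickle
s=state(); a=grab_frame('wrist'); b=grab_frame('side'); pickle.dump((s,a,b),open('m4.pkl','wb'))
cv2.imwrite('pics/m4.png',np.hstack([cv2.resize(a,(400,300)),cv2.resize(b[170:290,150:310],(400,300))]))
print(s['tool_pos'],s['contact_force'],s['gripper_width'],rot(s['tool_rot']).as_matrix().round(3)[:,0])
E
```

```text
[0.46579035 0.26682785 0.17909831] [ 0.23723635  0.53131726 -3.32016621] 0.342045778694405 [ 0.969 -0.248 -0.003]
```

View pics/m4.png

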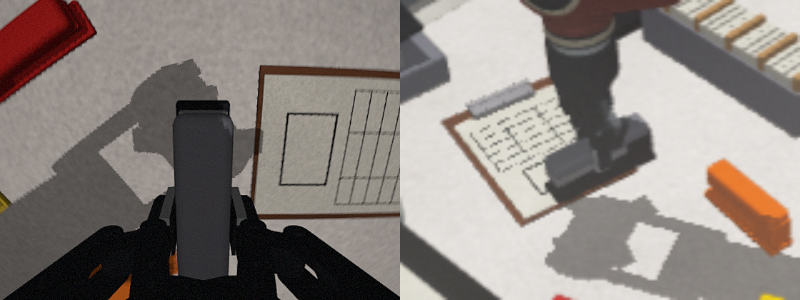

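The wrist view shows the box clear of the stapler. I'll measure it precisely.

```bash
cat > box.py <<'E'
from h import *
def boxfind(s,a,show=None,guess=(0.569,0.240)):
    W=cam('wrist',s)
    # rectify the paper plane around guess, 0.25mm/px is only for finding dark line contours
    g=cv2.cvtColor(a,cv2.COLOR_BGR2GRAY)
    th=cv2.adaptiveThreshold(g,255,cv2.ADAPTIVE_THRESH_MEAN_C,cv2.THRESH_BINARY_INV,15,12)
    u=proj(W,[*guess,.005])
    cs,_=cv2.findContours(th,cv2.RETR_CCOMP,cv2.CHAIN_APPROX_NONE)
    best=None
    for c in cs:
        if len(c)<60: continue
        h=cv2.minAreaRect(c)
        if np.hypot(h[0][0]-u[0],h[0][1]-u[1])<25 and min(h[1])>20:
            pts=np.array([onplane(W,p[0].astype(float),.005)[:2] for p in c],np.float32)*1000
            r=cv2.minAreaRect(pts); print(len(c),np.round(r[0],1),np.round(r[1],1),round(r[2],1), 'px',np.round(h[0]))
E
python3 - <<'E'
from box import *
import pickle
s,a,b=pickle.load(open('m4.pkl','rb')); boxfind(s,a)
W=cam('wrist',s); P=lambda l,z:[np.round(onplane(W,p,z)[:2],4).tolist() for p in l]
print('clip -x',P([(260*1.4,66*1.4),(251*1.4,215*1.4)],.004))
cv2.imwrite('pics/m4b.png',a[60:420,200:560])
E
```

```text
341 [568.5 238.6] [78.9 53.4] 75.0 px [431. 209.]
315 [568.8 238.9] [74.7 49.1] 75.1 px [432. 209.]
clip -x [[0.5365, 0.3313], [0.4982, 0.1786]]
```

View pics/m4b.png

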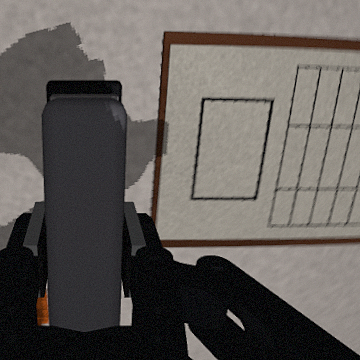

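Request:
{"api": "carry_out", "payload": {
  "rows": [
    [[0,0,0,0,0,-0.3,20],[0,0,0,0,0,-0.5,20],[0,0,0,0,0,-0.5,20],[0,0,0,0,0,-0.4,20],[0,0,0,0,0,-0.1,20]]
  ]
}}

```text
time: 7.15
tool_pos: [0.4651, 0.2663, 0.1053]
tool_rot: [-0.701, 0.703, -0.089, 0.085]
contact_force: [-0.6, 0.5, -3.0]
gripper_width: 0.342
```

Request:
{"api": "carry_out", "payload": {
  "rows": [
    [[0,0,0,0,0,-0.08,20],[0,0,0,0,0,-0.07,20],[0,0,0,0,0,-0.04,20],[0,0,0,0,0,-0.04,20],[0,0,0,0,0,0,20]]
  ]
}}

```text
time: 7.65
tool_pos: [0.4671, 0.2673, 0.1002]
tool_rot: [0.702, -0.702, 0.087, -0.088]
contact_force: [-0.2, 0.3, -2.6]
gripper_width: 0.338
```

```bash
python3 - <<'E'
from h import *
s=state(); b=grab_frame('side'); c=grab_frame('scene')
cv2.imwrite('pics/m5.png',np.hstack([cv2.resize(c[100:220,240:400],(400,300),interpolation=cv2.INTER_CUBIC),cv2.resize(b[190:310,150:310],(400,300),interpolation=cv2.INTER_CUBIC)]))
print(s['tool_pos'],s['contact_force'],s['gripper_width'])
E
```

```text
[0.46713426 0.26727338 0.10017734] [-0.18834708  0.29847998 -2.59278384] 0.3377112051054155
```

View pics/m5.png

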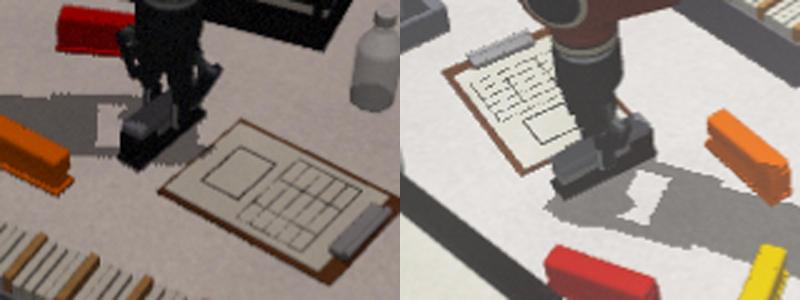

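Request:
{"api": "carry_out", "payload": {
  "rows": [
    [[0,0,0,0,0,-0.03,20],[0,0,0,0,0,-0.02,20],[0,0,0,0,0,-0.02,20],[0,0,0,0,0,0,20]]
  ]
}}

```text
time: 8.15
tool_pos: [0.4669, 0.2672, 0.0969]
tool_rot: [-0.702, 0.702, -0.087, 0.087]
contact_force: [0.5, 0.1, -3.9]
gripper_width: 0.343
```

Request:
{"api": "carry_out", "payload": {
  "rows": [
    [[0,0,0,0,0,-0.02,20],[0,0,0,0,0,-0.02,20],[0,0,0,0,0,0,20]]
  ]
}}

```text
time: 8.45
tool_pos: [0.4672, 0.2673, 0.0963]
tool_rot: [-0.702, 0.702, -0.087, 0.087]
contact_force: [-3.5, -1.4, 4.5]
gripper_width: 0.342
```

Contact made at the expected height. Releasing.

Request:
{"api": "carry_out", "payload": {
  "rows": [
    [[0,0,0,0,0,0,40],[0,0,0,0,0,0,55],[0,0,0,0,0,0,70],[0,0,0,0,0,0,70],[0,0,0,0,0,0,70]]
  ]
}}

```text
time: 8.95
tool_pos: [0.467, 0.2672, 0.0954]
tool_rot: [0.702, -0.702, 0.087, -0.087]
contact_force: [-0.4, -0.3, -0.0]
gripper_width: 0.821
```

Request:
{"api": "carry_out", "payload": {
  "rows": [
    [[0,0,0,0,0,0.2,75],[0,0,0,0,0,0.5,80],[0,0,0,0,0,0.9,85],[0,0,0,0,0,0.9,85],[0,0,0,0,0,0.9,85]]
  ]
}}

```text
time: 9.45
tool_pos: [0.4668, 0.2671, 0.2334]
tool_rot: [0.702, -0.702, 0.087, -0.087]
contact_force: [1.0, 1.0, 0.2]
gripper_width: 0.994
```

Request:
{"api": "carry_out", "payload": {
  "rows": [
    [[0,0,0,0,0,0.9,85],[0,0,0,0,0,0.9,85],[0,0,0,0,0,0.3,85]]
  ]
}}

```text
time: 9.75
tool_pos: [0.4682, 0.2677, 0.3213]
tool_rot: [0.703, -0.7, 0.085, -0.09]
contact_force: [-0.2, 0.5, 0.1]
gripper_width: 0.995
```

```bash
python3 - <<'E'
from h import *
s=state(); a=grab_frame('wrist');b=grab_frame('side')
cv2.imwrite('pics/m6.png',np.hstack([cv2.resize(a,(400,300)),cv2.resize(b[190:310,150:310],(400,300),interpolation=cv2.INTER_CUBIC)]))
print(s['tool_pos'],s['contact_force'],s['gripper_width'])
E
```

```text
[0.46823857 0.26774622 0.32128895] [-0.16964911  0.45144898  0.11220875] 0.9951453339633957
```

View pics/m6.png

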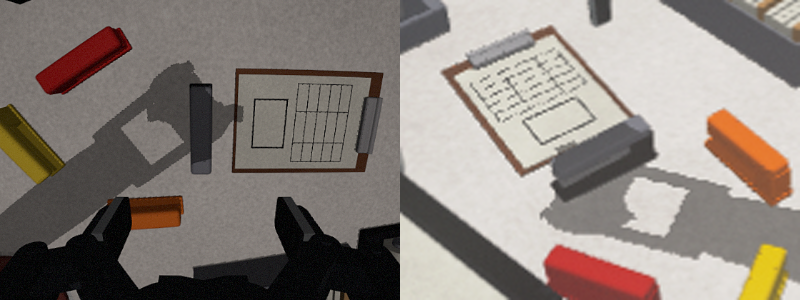

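Request:
{"api": "carry_out", "payload": {
  "rows": [
    [[0,0,0.2,0,-0.5,0,85],[0,0,0.2,0,-1,0,85],[0,0,0.2,0,-1,0,85],[0,0,0.2,0,-1,0,85],[0,0,0.2,0,-1,0,85]]
  ]
}}

```text
time: 10.35
tool_pos: [0.4658, 0.0858, 0.3125]
tool_rot: [-0.704, 0.705, -0.064, 0.061]
contact_force: [0.9, -0.5, -0.1]
gripper_width: 0.994
```

Request:
{"api": "carry_out", "payload": {
  "rows": [
    [[0,0,0.2,0,-1,0,85],[0,0,0.2,0,-1,0,85],[0,0,0.2,0,-1,0,85],[0,0,0.2,0,-1,0,85],[0,0,0.2,0,-1,0,85]]
  ]
}}

```text
time: 10.85
tool_pos: [0.4658, -0.1141, 0.3126]
tool_rot: [0.707, -0.706, 0.039, -0.037]
contact_force: [0.9, 1.4, -0.1]
gripper_width: 0.994
```

Request:
{"api": "carry_out", "payload": {
  "rows": [
    [[0,0,0,0,-1,0,85],[0,0,0,0,-1,0,85],[0,0,0,0,-0.3,0,85],[0,0,0,0,0,0,85],[0,0,0,0,0,0,85]]
  ]
}}

```text
time: 11.35
tool_pos: [0.4666, -0.2038, 0.3139]
tool_rot: [0.707, -0.705, 0.039, -0.037]
contact_force: [0.0, -0.8, -0.7]
gripper_width: 0.996
```

```bash
python3 - <<'E'
from h import *
import pickle
s=state(); a=grab_frame('wrist');pickle.dump((s,a),open('m7.pkl','wb'))
cv2.imwrite('pics/m7.png',a)
print(s['tool_pos'],s['contact_force'],rot(s['tool_rot']).as_matrix().round(3).tolist())
E
```

```text
[ 0.46663798 -0.203828    0.31394753] [ 0.03428283 -0.79935586 -0.71301911] [[0.994, -0.002, 0.108], [-0.108, 0.002, 0.994], [-0.002, -1.0, 0.002]]
```

View pics/m7.png

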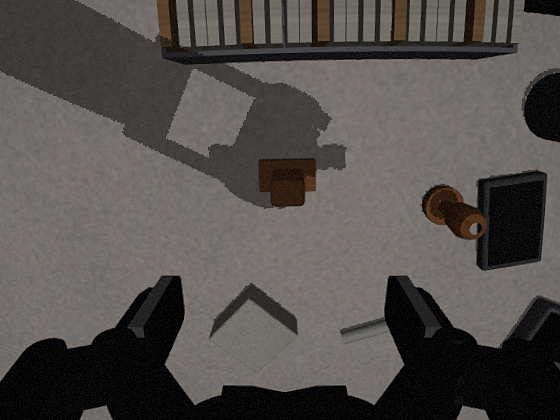

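The rectangular stamp is at (288,183), nearly aligned with the tool. The round stamp is at (455,212), outside the finger sweep. Measuring both ends of the stamp.

```bash
python3 - <<'E'
from h import *
import pickle
s,a=pickle.load(open('m7.pkl','rb')); W=cam('wrist',s)
cv2.imwrite('pics/m7c.png',cv2.resize(a[145:220,245:335],None,fx=7,fy=7,interpolation=cv2.INTER_CUBIC))
E
```

```text
(no output)
```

View pics/m7c.png

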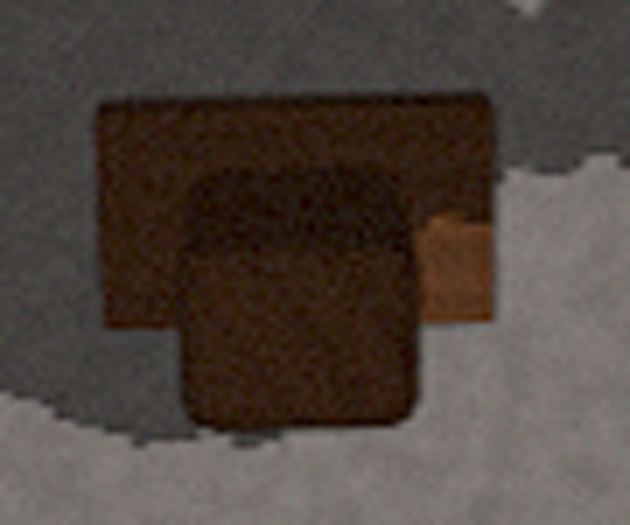

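```bash
python3 - <<'E'
from h import *
import pickle
s,a=pickle.load(open('m7.pkl','rb')); W=cam('wrist',s)
q=lambda x,y:(245-0.43+x/7,145-0.43+y/7)
def c(l,z):
    P=np.array([onplane(W,q(*p),z)[:2] for p in l]); d=(P[1]-P[0])+(P[2]-P[3]); print(P.round(4).tolist(),P.mean(0).round(4),'yaw',np.degrees(np.arctan2(d[1],d[0])).round(2)); return P.mean(0)
c([(98,101),(492,95),(494,322),(105,327)],.016)
m=c([(184,250),(414,250),(418,425),(186,425)],.088)
Rm=rot(s['tool_rot']).as_matrix(); print('tcp',s['tool_pos'],'tool yaw',np.degrees(np.arctan2(Rm[1,0],Rm[0,0])))
E
```

```text
[[0.4417, -0.186], [0.4998, -0.1914], [0.4972, -0.2261], [0.4383, -0.2205]] [ 0.4692 -0.206 ] yaw -5.38
[[0.4563, -0.1935], [0.484, -0.1965], [0.4824, -0.2186], [0.4539, -0.2155]] [ 0.4691 -0.206 ] yaw -6.2
tcp [ 0.46663798 -0.203828    0.31394753] tool yaw -6.184567237990157
```

Request:
{"api": "carry_out", "payload": {
  "rows": [
    [[0,0,0.15,0.06,-0.05,-0.6,85],[0,0,0,0,0,-0.9,85],[0,0,0,0,0,-0.9,85],[0,0,0,0,0,-0.9,85],[0,0,0,0,0,-0.8,85]]
  ]
}}

```text
time: 11.9
tool_pos: [0.4692, -0.2048, 0.1497]
tool_rot: [0.707, -0.706, 0.034, -0.033]
contact_force: [0.1, -0.6, -0.0]
gripper_width: 0.994
```

Request:
{"api": "carry_out", "payload": {
  "rows": [
    [[0,0,0,0,0,-0.5,85],[0,0,0,0,0,-0.2,85],[0,0,0,0,0,-0.1,85],[0,0,0,0,0,0,85],[0,0,0,0,0,0,85]]
  ]
}}

```text
time: 12.4
tool_pos: [0.4703, -0.207, 0.1211]
tool_rot: [-0.706, 0.707, -0.034, 0.035]
contact_force: [0.1, -0.7, 0.9]
gripper_width: 0.995
```

```bash
python3 - <<'E'
from h import *
s=state(); a=grab_frame('wrist')
cv2.imwrite('pics/m8.png',a)
print(s['tool_pos'],s['contact_force'])
E
```

```text
[ 0.47030509 -0.20701238  0.12105371] [ 0.12406615 -0.70925541  0.85179145]
```

View pics/m8.png

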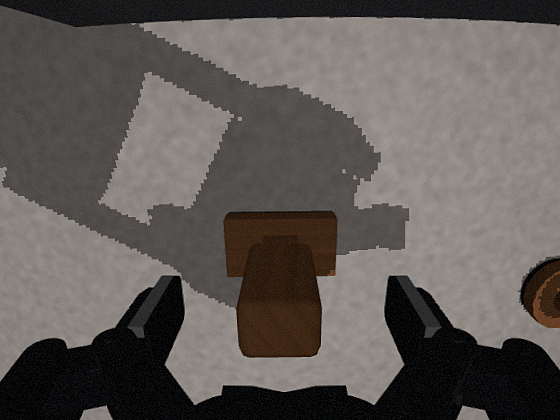

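The handle is centred between the pads at (280,310). Closing.

Request:
{"api": "carry_out", "payload": {
  "rows": [
    [[0,0,0,0,0,-0.1,85],[0,0,0,0,0,0,50],[0,0,0,0,0,0,36],[0,0,0,0,0,0,20],[0,0,0,0,0,0,20]]
  ]
}}

```text
time: 12.95
tool_pos: [0.4694, -0.2069, 0.1157]
tool_rot: [-0.706, 0.706, -0.035, 0.035]
contact_force: [-0.2, -0.5, 1.2]
gripper_width: 0.345
```

Request:
{"api": "carry_out", "payload": {
  "rows": [
    [[0,0,0,0,0,0,20],[0,0,0,0,0,0,20],[0,0,0,0,0,0,20],[0,0,0,0,0,0,20]]
  ]
}}

```text
time: 13.35
tool_pos: [0.4695, -0.2069, 0.1156]
tool_rot: [-0.706, 0.706, -0.034, 0.035]
contact_force: [-0.3, -0.1, 1.1]
gripper_width: 0.342
```

Request:
{"api": "carry_out", "payload": {
  "rows": [
    [[0,0,0,0,0,0.15,20],[0,0,0,0,0,0.4,20],[0,0,0,0,0,0.7,20],[0,0,0,0,0,0.8,20],[0,0,0,0,0,0.8,20]]
  ]
}}

```text
time: 13.85
tool_pos: [0.4688, -0.2064, 0.2301]
tool_rot: [0.707, -0.706, 0.035, -0.034]
contact_force: [1.0, -0.2, -2.4]
gripper_width: 0.347
```

Request:
{"api": "carry_out", "payload": {
  "rows": [
    [[0,0,0,0,0,0.8,20],[0,0,0,0,0,0.8,20],[0,0,0,0,0,0.3,20],[0,0,0,0,0,0,20],[0,0,0,0,0,0,20]]
  ]
}}

```text
time: 14.35
tool_pos: [0.4688, -0.2065, 0.3037]
tool_rot: [0.707, -0.706, 0.035, -0.034]
contact_force: [-1.1, -0.1, -1.4]
gripper_width: 0.34
```

```bash
python3 - <<'E'
from h import *
import pickle
s=state(); a=grab_frame('wrist');b=grab_frame('side');c=grab_frame('scene');pickle.dump((s,a,b,c),open('m9.pkl','wb'))
print(s['tool_pos'],s['contact_force'],s['gripper_width'])
z=lambda im,p:cv2.resize(im[int(p[1])-45:int(p[1])+45,int(p[0])-60:int(p[0])+60],(400,300),interpolation=cv2.INTER_CUBIC)
p=s['tool_pos']-[0,0,.08]
u=proj(cam('side'),p);v=proj(cam('scene'),p);print(u,v)
cv2.imwrite('pics/m9.png',np.vstack([np.hstack([z(b,u),z(c,v)]),np.hstack([cv2.resize(a,(400,300)),np.zeros((300,400,3),np.uint8)])]))
E
```

```text
[ 0.46883731 -0.20648244  0.30371724] [-1.07840424 -0.10110633 -1.37627645] 0.3403915148564739
[327.62014    130.84967557] [217.62839584 208.08855829]
```

View pics/m9.png

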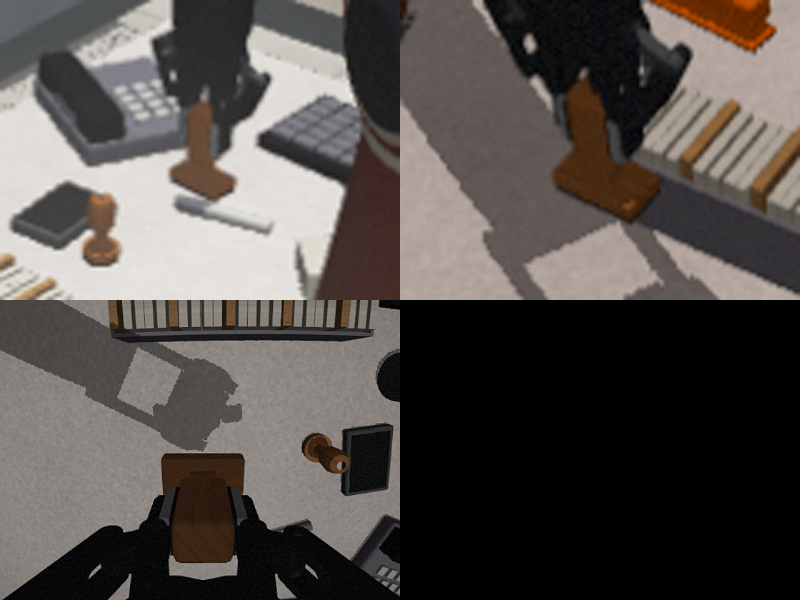

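Request:
{"api": "carry_out", "payload": {
  "rows": [
    [[0,0,0.96,0.12,0.53,0,20],[0,0,0.96,0.12,0.53,0,20],[0,0,0.96,0.12,0.53,0,20],[0,0,0.96,0.12,0.53,0,20],[0,0,0.96,0.12,0.53,0,20]]
  ]
}}

```text
time: 15.0
tool_pos: [0.493, -0.0998, 0.3037]
tool_rot: [0.702, -0.702, -0.084, 0.086]
contact_force: [-0.5, 0.8, -1.7]
gripper_width: 0.343
```

Request:
{"api": "carry_out", "payload": {
  "rows": [
    [[0,0,0.96,0.12,0.53,0,20],[0,0,0.96,0.12,0.53,0,20],[0,0,0.96,0.12,0.53,0,20],[0,0,0.96,0.12,0.53,0,20],[0,0,0.96,0.12,0.53,0,20]]
  ]
}}

```text
time: 15.5
tool_pos: [0.517, 0.0062, 0.3037]
tool_rot: [0.678, -0.678, -0.2, 0.201]
contact_force: [0.4, 0.2, -1.6]
gripper_width: 0.337
```

Request:
{"api": "carry_out", "payload": {
  "rows": [
    [[0,0,0.96,0.12,0.53,0,20],[0,0,0.96,0.12,0.53,0,20],[0,0,0.96,0.12,0.53,0,20],[0,0,0.96,0.12,0.53,0,20],[0,0,0.96,0.12,0.53,0,20]]
  ]
}}

```text
time: 16.0
tool_pos: [0.541, 0.1121, 0.3036]
tool_rot: [0.635, -0.635, -0.31, 0.312]
contact_force: [-0.0, -0.1, -1.4]
gripper_width: 0.341
```

Request:
{"api": "carry_out", "payload": {
  "rows": [
    [[0,0,0.96,0.12,0.53,0,20],[0,0,0.96,0.12,0.53,0,20],[0,0,0.96,0.12,0.53,0,20],[0,0,0.96,0.12,0.53,0,20],[0,0,0.96,0.12,0.53,0,20]]
  ]
}}

```text
time: 16.5
tool_pos: [0.565, 0.218, 0.3035]
tool_rot: [0.575, -0.574, -0.411, 0.413]
contact_force: [0.0, -0.7, -2.6]
gripper_width: 0.342
```

Request:
{"api": "carry_out", "payload": {
  "rows": [
    [[0,0,0.96,0.12,0.53,0,20],[0,0,0,0,0,0,20],[0,0,0,0,0,0,20]]
  ]
}}

```text
time: 16.8
tool_pos: [0.5697, 0.2384, 0.3038]
tool_rot: [0.561, -0.561, -0.43, 0.432]
contact_force: [0.2, -0.6, -0.9]
gripper_width: 0.345
```

```bash
python3 - <<'E'
from h import *
import pickle
s=state(); a=grab_frame('wrist');b=grab_frame('side');c=grab_frame('scene');pickle.dump((s,a,b,c),open('m10.pkl','wb'))
Rm=rot(s['tool_rot']).as_matrix()
print(s['time'],s['tool_pos'],s['contact_force'],s['gripper_width'],'yaw',np.degrees(np.arctan2(Rm[1,0],Rm[0,0])),Rm[:,1].round(4))
cv2.imwrite('pics/m10.png',a)
E
```

```text
16.8 [0.5697251  0.23842644 0.30377882] [ 0.18508015 -0.56931006 -0.8509508 ] 0.3445704900031317 yaw 75.04169854441788 [-0.0027 -0.0012 -1.    ]
```

View pics/m10.png

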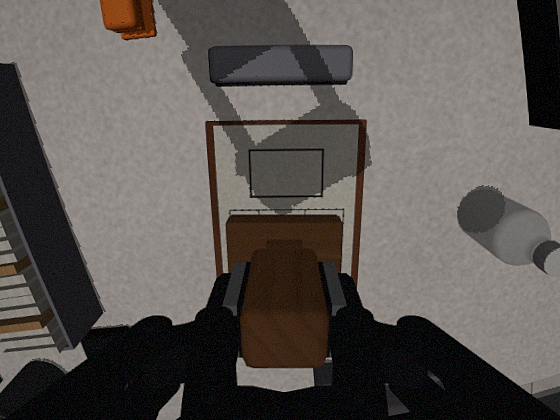

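```bash
python3 - <<'E'
from box import *
import pickle
s,a,b,c=pickle.load(open('m10.pkl','rb')); boxfind(s,a)
cv2.imwrite('pics/m10c.png',cv2.resize(a[205:285,215:355],None,fx=5,fy=5,interpolation=cv2.INTER_CUBIC))
E
```

```text
316 [574.7 237. ] [82.5 63.2] 76.2 px [285. 177.]
231 [570.  238.9] [75.9 49.3] 75.0 px [286. 173.]
```

View pics/m10c.png

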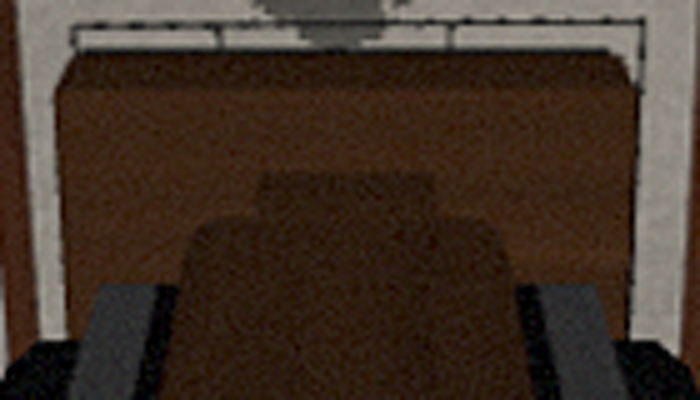

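```bash
python3 - <<'E'
from h import *
import pickle
s,a,b,c=pickle.load(open('m10.pkl','rb')); W=cam('wrist',s); T=s['tool_pos']; Rm=rot(s['tool_rot']).as_matrix()
q=lambda x,y:(215-.4+x/5,205-.4+y/5)
for l,h in [([(57,90),(637,88)],.0996),([(74,53),(624,51)],.1156)]:
    P=np.array([onplane(W,q(*p),T[2]-h) for p in l]); L=(P-T)@Rm; print('tool',(L*1000).round(1).tolist(), 'len',np.linalg.norm(P[1]-P[0]), 'yaw',np.degrees(np.arctan2(*(P[1]-P[0])[[1,0]])))
S=cam('scene');D=cam('side')
z=lambda im,p:cv2.resize(im[int(p[1])-45:int(p[1])+45,int(p[0])-60:int(p[0])+60],(400,300),interpolation=cv2.INTER_CUBIC)
p=T-[0,0,.09];u=proj(D,p);v=proj(S,p);print(u,v)
cv2.imwrite('pics/m10d.png',np.hstack([z(b,u),z(c,v)]))
E
```

```text
tool [[-30.1, 99.7, 17.1], [28.5, 99.6, 17.3]] len 0.05863555214066974 yaw 75.23615777793637
tool [[-30.8, 115.7, 15.6], [29.6, 115.6, 15.8]] len 0.06042678781994615 yaw 75.24452051128908
[205.8444181  184.25611867] [340.31523324 108.26518094]
```

View pics/m10d.png

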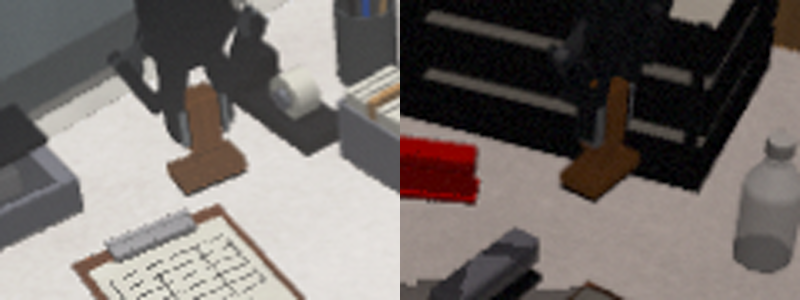

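Request:
{"api": "carry_out", "payload": {
  "rows": [
    [[0,0,0,-0.02,0.03,-0.4,20],[0,0,0,0,0,-0.7,20],[0,0,0,0,0,-0.8,20],[0,0,0,0,0,-0.8,20],[0,0,0,0,0,-0.6,20]]
  ]
}}

```text
time: 17.45
tool_pos: [0.5679, 0.2387, 0.1697]
tool_rot: [0.562, -0.561, -0.429, 0.432]
contact_force: [0.4, 0.4, -2.5]
gripper_width: 0.347
```

Request:
{"api": "carry_out", "payload": {
  "rows": [
    [[0,0,0,0,0,-0.3,20],[0,0,0,0,0,-0.15,20],[0,0,0,0,0,0,20],[0,0,0,0,0,0,20],[0,0,0,0,0,0,20]]
  ]
}}

```text
time: 17.95
tool_pos: [0.5704, 0.2399, 0.1574]
tool_rot: [-0.56, 0.561, 0.432, -0.43]
contact_force: [0.2, -0.6, -1.3]
gripper_width: 0.348
```

```bash
cat > look.py <<'E'
from h import *
import pickle,sys
t=sys.argv[1]
s=state(); a=grab_frame('wrist');b=grab_frame('side');c=grab_frame('scene');pickle.dump((s,a,b,c),open(t+'.pkl','wb'))
T=s['tool_pos'];Rm=rot(s['tool_rot']).as_matrix()
print(s['time'],T,s['contact_force'],s['gripper_width'],'yaw',np.degrees(np.arctan2(Rm[1,0],Rm[0,0])),Rm[:,1].round(4))
z=lambda im,p:cv2.resize(im[int(p[1])-45:int(p[1])+45,int(p[0])-60:int(p[0])+60],(400,300),interpolation=cv2.INTER_CUBIC)
p=[.569,.239,.02];u=proj(cam('side'),p).astype(int);v=proj(cam('scene'),p).astype(int);print(u,v)
cv2.imwrite(f'pics/{t}.png',np.vstack([np.hstack([z(b,u),z(c,v)]),np.hstack([cv2.resize(a,(400,300)),cv2.resize(a[120:330,140:420],(400,300))])]))
E
python3 look.py m11
```

```text
17.95 [0.57037669 0.23989772 0.15740035] [ 0.20655376 -0.6390062  -1.27517971] 0.34768471282616525 yaw 75.04054399118084 [ 3.1e-03  9.0e-04 -1.0e+00]
[212 234] [335 164]
```

View pics/m11.png

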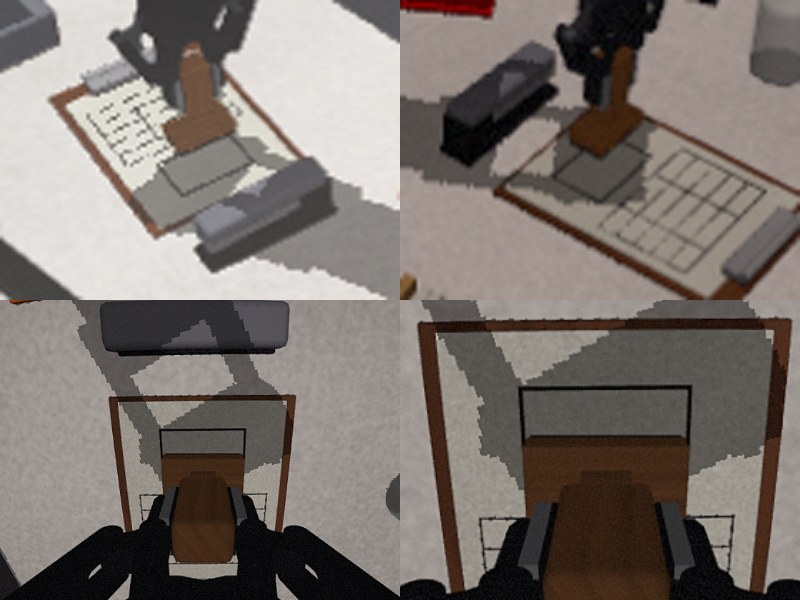

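Request:
{"api": "carry_out", "payload": {
  "rows": [
    [[0,0,0,-0.02,0,-0.2,20],[0,0,0,0,0,-0.15,20],[0,0,0,0,0,-0.1,20],[0,0,0,0,0,0,20],[0,0,0,0,0,0,20]]
  ]
}}

```text
time: 18.6
tool_pos: [0.5685, 0.2396, 0.1371]
tool_rot: [0.561, -0.561, -0.43, 0.431]
contact_force: [0.8, 0.0, -1.7]
gripper_width: 0.345
```

```bash
python3 look.py m12
```

```text
18.6 [0.56847367 0.23955743 0.13712639] [ 0.83182297  0.00487061 -1.65143699] 0.34464086519073395 yaw 75.03869914289841 [-5.e-04 -2.e-04 -1.e+00]
[212 234] [335 164]
```

View pics/m12.png

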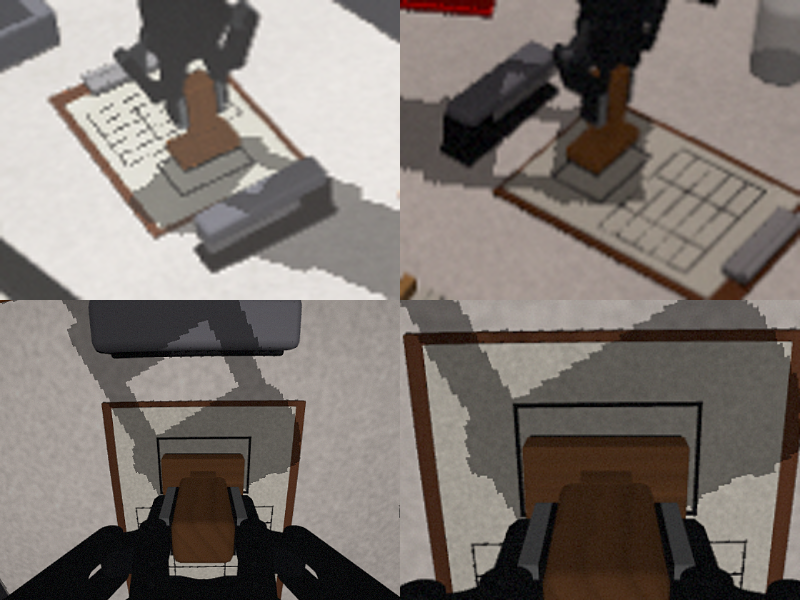

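Request:
{"api": "carry_out", "payload": {
  "rows": [
    [[0,0,0,0.01,0,-0.08,20],[0,0,0,0,0,-0.07,20],[0,0,0,0,0,0,20],[0,0,0,0,0,0,20],[0,0,0,0,0,0,20]]
  ]
}}

```text
time: 19.25
tool_pos: [0.569, 0.2396, 0.1315]
tool_rot: [-0.561, 0.561, 0.431, -0.431]
contact_force: [0.2, -0.3, -2.0]
gripper_width: 0.344
```

```bash
python3 look.py m13; python3 - <<'E'
from h import *
import pickle
s,a,b,c=pickle.load(open('m13.pkl','rb'))
cv2.imwrite('pics/m13w.png',cv2.resize(a[180:300,195:365],None,fx=4.5,fy=4.5,interpolation=cv2.INTER_CUBIC))
y=lambda im,p:cv2.resize(im[p[1]-30:p[1]+30,p[0]-40:p[0]+40],None,fx=5,fy=5,interpolation=cv2.INTER_CUBIC)
cv2.imwrite('pics/m13s.png',np.hstack([y(b,(212,234)),y(c,(335,164))]))
E
```

```text
19.25 [0.56899746 0.23963389 0.13152937] [ 0.24199462 -0.31385958 -1.99025147] 0.3436465699328222 yaw 75.04096408010301 [ 0.  0. -1.]
[212 234] [335 164]
```

View pics/m13w.png

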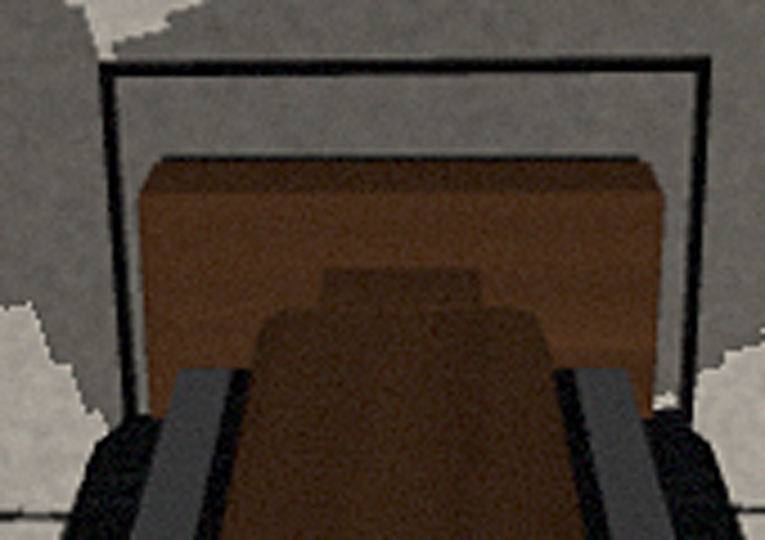

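View pics/m13s.png

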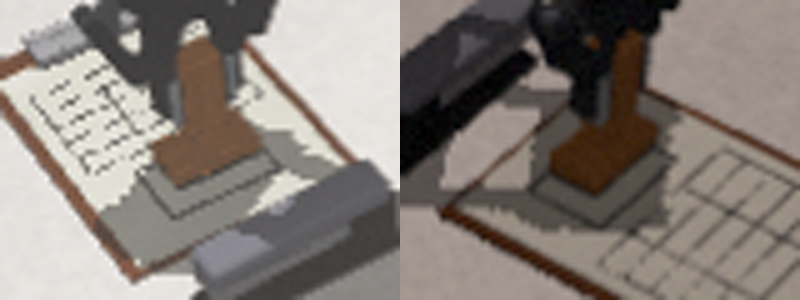

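```bash
python3 - <<'E'
from h import *
import pickle
s,a,b,c=pickle.load(open('m13.pkl','rb')); W=cam('wrist',s);D=cam('side');S=cam('scene')
T=s['tool_pos']; ang=np.radians(75.05); ex=np.array([np.cos(ang),np.sin(ang)]); ey=np.array([-ex[1],ex[0]])  # ex long side, ey toward -x edge
c0=np.array([.569,.239])
def pr(n,C,l,z,q):
    P=[onplane(C,q(*p),z)[:2]-c0 for p in l]; print(n,[(round(1000*p@ex,1),round(1000*p@ey,1)) for p in P])
q=lambda x,y:(195-.4+x/4.5,180-.4+y/4.5)
pr('W box',W,[(106,70),(705,66),(128,400),(688,400)],.005,q)
h=T[2]-.1156; print('underside',h)
pr('W plate bot',W,[(158,159),(645,159)],h,q)
pr('W plate top',W,[(143,191),(662,191)],h+.016,q)
qs=lambda x,y:(172-.4+x/5,204-.4+y/5); qc=lambda x,y:(295-.4+(x-400)/5,134-.4+y/5)
pr('side box',D,[(175,219),(280,172),(142,177)],.005,qs)
pr('side plate bot',D,[(180,188),(263,150)],h,qs)
pr('side plate top',D,[(151,143),(180,173),(263,137)],h+.016,qs)
pr('scene box',S,[(532,188),(600,224),(670,168)],.005,qc)
pr('scene plate bot',S,[(553,172),(602,193)],h,qc)
E
```

```text
W box [(np.float64(-37.8), np.float64(24.2)), (np.float64(38.3), np.float64(24.6)), (np.float64(-37.6), np.float64(-22.5)), (np.float64(38.8), np.float64(-22.6))]
underside 0.015929369111821315
W plate bot [(np.float64(-30.0), np.float64(16.0)), (np.float64(29.4), np.float64(15.9))]
W plate top [(np.float64(-29.3), np.float64(17.6)), (np.float64(29.0), np.float64(17.6))]
side box [(np.float64(37.9), np.float64(26.7)), (np.float64(-35.5), np.float64(27.3)), (np.float64(37.9), np.float64(-18.1))]
side plate bot [(np.float64(27.0), np.float64(14.9)), (np.float64(-31.6), np.float64(14.3))]
side plate top [(np.float64(29.4), np.float64(-15.2)), (np.float64(27.0), np.float64(18.9)), (np.float64(-30.3), np.float64(19.7))]
scene box [(np.float64(-33.6), np.float64(24.6)), (np.float64(-33.2), np.float64(-22.4)), (np.float64(30.3), np.float64(-25.8))]
scene plate bot [(np.float64(-25.3), np.float64(16.7)), (np.float64(-21.9), np.float64(-14.8))]
```

Request:
{"api": "carry_out", "payload": {
  "rows": [
    [[0,0,0,0.005,0.02,-0.015,20],[0,0,0,0,0,0,20],[0,0,0,0,0,0,20],[0,0,0,0,0,0,20],[0,0,0,0,0,0,20]]
  ]
}}

```text
time: 19.9
tool_pos: [0.5692, 0.2404, 0.1309]
tool_rot: [-0.561, 0.561, 0.431, -0.431]
contact_force: [-0.5, -0.4, -1.7]
gripper_width: 0.342
```

```bash
python3 look.py m14; python3 - <<'E'
import pickle,cv2
s,a,b,c=pickle.load(open('m14.pkl','rb')); cv2.imwrite('pics/m14c.png',c)
E
```

```text
19.9 [0.56920311 0.24039912 0.13093314] [-0.48087222 -0.36469626 -1.73717408] 0.3417811043690893 yaw 75.04077945546676 [ 1.e-04 -0.e+00 -1.e+00]
[212 234] [335 164]
```

View pics/m14.png

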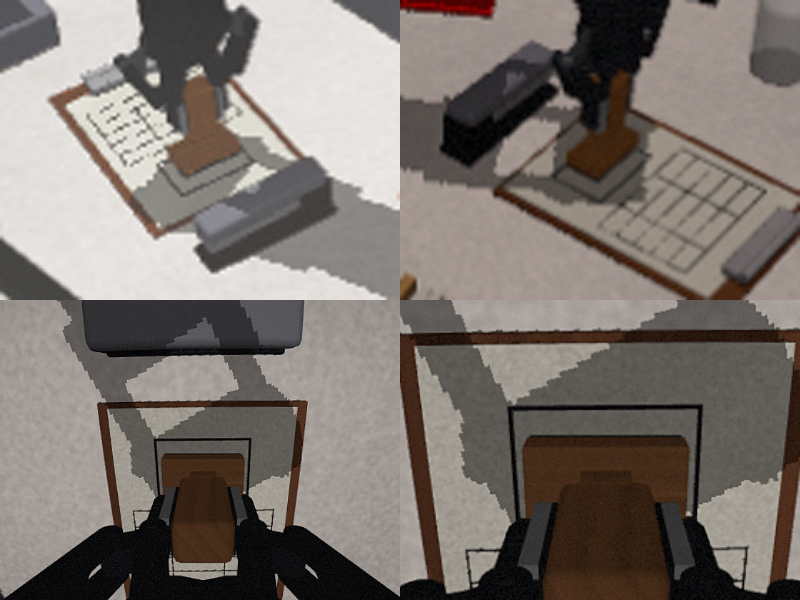

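View pics/m14c.png

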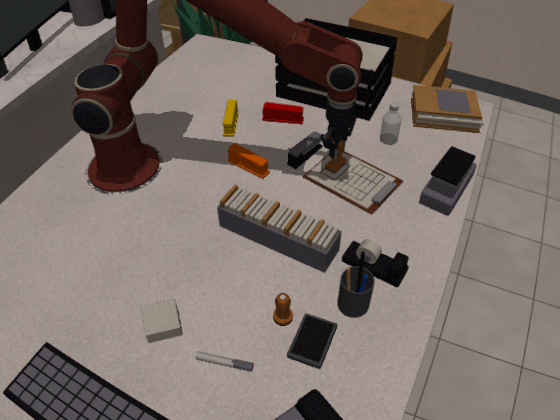

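The stamp hovers centred in the box at scene (335,165), the stapler stands clear at (306,149), and everything else is where it was. Handing in.

```bash
python3 -c "
from plant import *
print(job_done())"
```

```text
the job is handed in; nothing more can be done
None
```

I moved the grey stapler off the form and stood it upright on the bare desk next to the clipboard's -x edge. I then carried the rectangular stamp over the card file, with its underside about 95 mm above the cards. The arm is still holding it upright over the printed box, and the job was handed in at about 20 s of the 64 s allowed.

**Last checks:**
- **Height:** the rubber face is about 10 mm above the paper, worked out from the tool height when I gripped the stamp.
- **Angle:** the tool is at 75.04° and the box's long side measured 75.05°, and the tool axis is vertical to within 0.1°.
- **Contact:** the force reading shows only the held weight (about 1.7 N), so nothing suggests the stamp touched the form.
- **Bystanders:** the other items look unmoved in the scene view.

**Centring:** this is the least certain figure. Just before the final 0.8 mm correction, the wrist view put the stamp within about 1 mm of the box centre. The side view suggested about 2 mm off and the scene view was too coarse to settle it. I did not measure again after the correction, only looked at the pictures.

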